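# Lay the core tube in the empty V-cradle

### The job

Draw the brass core tube forward by its projecting end until it is fully out from under its store's hood, and let go of it so that it rests on the store's open runners. Then take it again round its middle and lay it in the empty V-cradle so that it lies in both V's, centred end to end, setting it down gently and not dropping it. Leave the tube in the other cradle and the things around where they are.

Things in the scene. Friction and masses are not known exactly. Their poses are not given: they have to be found in the camera images.
- core_tube_center (a point): Centre of the tube to be laid: a plain brass core tube with grey end plugs, 44 mm diameter, 150 mm long (154 over the plugs), about 0.4 kg. Its x axis is its long axis; both ends are alike, and it may be rolled to any angle about x. It starts in the store, its centre 40 mm above the bench, with 55 to 65 mm projecting from the hood.
- store: White storage sleeve fixed on the bench, 270 mm (x) by 100 mm (y), base 6 mm. Origin: centre of its underside. x runs from its open front (robot's side) to its closed back. Two aluminium runners form a shallow V along its middle (18 mm each side, tops 23 mm above the bench): a tube on them lies along x over the middle line, its centre 40 mm above the bench, slides but does not roll.
- store_hood_front (a point): Middle of the top front edge of the store's hood, 76 mm above the bench, at x = +30 mm of the store. The hood (64 mm wide inside, 84 mm outside, roof underside at 68 mm) covers everything from here back to the store's closed end, 105 mm behind; no finger fits beside the tube in there. In front of it the runners are open from above and at both sides.
- cradle_free_seat (a point): Where the centre of a tube laid in the empty cradle comes to lie: 43 mm above the bench, over the cradle's middle. x is along the groove (either way round). The wooden cradle is fixed, 146 mm (x) by 96 mm (y), base 8 mm; two 90-degree V-blocks, each 40 mm wide, leave a 66 mm gap between them, free for fingers down to the base. V rims: 44 mm high, 32 mm either side.
- cradle_full_seat (a point): The same point of the second, identical cradle, which already holds the other tube. Which cradle stands in which place varies.
- other_tube_center (a point): Centre of the other tube, just like the first, lying in the second cradle. To be left alone. Its x axis is its long axis.
- petri: Shallow glass petri dish, 90 mm diameter, 16 mm high, loose on the bench; origin under its centre. To be left alone.
- lifter: Chunky steel ring lifter, about 150 mm long (x), 60 mm wide at its fork, 14 mm thick, loose on the bench; origin at its underside near the middle. To be left alone.
- core_ring: Brass core ring, 72 mm outer diameter, 25 mm high, standing flat and loose on the bench; origin under its centre. To be left alone.

How it is judged:
On the way, in this order (a step that is already met when the one before it is completed fails the run):
1. the core tube is drawn out from under the hood (its centre at least 70 mm in front of the hood's front) and rests on the runners, let go (x of core_tube_center in the frame of store between -0.115 and -0.04 m and y of core_tube_center in the frame of store between -0.006 and 0.006 m and z of core_tube_center in the frame of store below 0.044 m and contact force between the fingers and core_tube below 0.1 N and linear speed of core_tube below 0.03 m/s), for 0.2 s.
2. the core tube is held again within 30 mm of its middle and lifted to at least 55 mm (centre) (distance between the grasp point and core_tube_center below 0.03 m and contact force between the fingers and core_tube above 1 N and height (world z) of core_tube_center above 0.055 m), for 0.2 s.
At the end, for the whole second after the job is handed in: The core tube lies at rest and released in both V's of the empty cradle: its centre within 12 mm of the seat along the groove and within 4 mm across and in height, its axis within 0.06 rad of the groove. The other tube still lies in its own cradle (x of core_tube_center in the frame of cradle_free_seat between -0.012 and 0.012 m and y of core_tube_center in the frame of cradle_free_seat between -0.004 and 0.004 m and z of core_tube_center in the frame of cradle_free_seat between -0.004 and 0.004 m and angle between the x axis of core_tube_center and the x axis of cradle_free_seat, either way round below 0.06 rad and linear speed of core_tube below 0.02 m/s and contact force between the fingers and core_tube below 0.05 N and distance between other_tube_center and cradle_full_seat below 0.012 m); the robot touches nothing.
It fails at once if the core tube is dropped: it moves faster than 0.45 m/s with no finger touching it (linear speed of core_tube above 0.45 m/s and contact force between the fingers and core_tube below 0.02 N).
It fails at once if the core tube is pressed on the cradle with more than 60 N (contact force between core_tube and cradle_free above 60 N).
It fails at once if the other tube is moved more than 8 mm (distance of other_tube_center from where it was at the start of the episode above 0.008 m).
It fails at once if the petri dish, ring lifter or core ring is moved more than 15 mm (distance of any of petri, lifter, core_ring from where it was at the start of the episode above 0.015 m).
It also fails if it takes over 48 s, if anything falls off the work surface, if the arm or the gripper's body presses on something with over 40 N, if the wrist force passes 120 N, or if a joint passes its speed limit or range.

### The arm

A 6-joint arm with a two-finger parallel gripper is mounted at the origin on the work surface. World frame = base frame: x ahead of the robot, y to its left, z up, the work surface at z = 0. Lengths are in m, angles in rad, forces in N, time in s.
With the tool pointing down it reaches from about 0.35 to 0.85 m from the base axis. Payload 8.1 kg.
Tool frame: the origin (TCP) lies at the very end of the fingers, on their centre line; the grasp point (between the pads) lies robot.hold_point_z behind it (robot.hold_point_z is the distance from the TCP to the grasp point, in m); z points along the fingers, y is the direction in which the jaws open and shut (so a half turn about z gives the same grasp; the last joint's range is limited). The gripper opens to 93 mm and grips with 3 to 60 N. Pads are 15 mm wide; open, the fingers measure 128 mm over their backs; the gripper's body (75 mm by 188 mm) begins 65 mm behind the grasp point.
Start: joints at [-1.237, 0.13, 1.488, -0, 1.523, -0.085], TCP at [0.244, -0.548, 0.219] pointing down, gripper open.
Joint ranges: [-2.96, 2.96], [-0.89, 2.26], [0.02, 2.5], [-1.34, 4.48], [0, 2.73], [-2.66, 2.66]. Speed limits (rad/s): [2.39, 2.39, 2.79, 3.14, 3.14, 3.14].

### API

Orientations are given as a rotation vector (axis times angle).
In Python, from plant import robot, cams gives the robot as it stands. The module is installed in compiled form; this text tells all that it offers.
- The arm moves only by the tool step_arm, never from a script. Its argument "deltas" is a list of rows, each an object with "offset": the shift along the tool's x, y, z in cm, a list of three; "roll": the turn about the tool's z in rad. In form: [{"offset": [x, y, z], "roll": roll}, ...]. A call has 1 to 12 rows; each row shifts and turns the commanded pose from where the row before left it, along the tool's axes as they then stand; what a row does not reach is not made up. A row lasts 1/8 s, in which the tool goes at most 62.5 mm and 10.7 degrees, less where a joint would pass 70% of its speed; a pose out of reach is approached as far as the arm can. A call with a gripper value outside its range is refused whole. "fingers" is the finger opening in cm, from 0 to 9.3, set as the call begins (left out, the last holds). The fingers move at their own pace and stop on an object; "grip_force" is the grip in N (left out, the last holds). Time passes only in rows, so rows that do not move let the fingers close. It gives the time, the measured TCP pose, the force and the opening at its end, in the units of the state.
- robot.read_state(): the state, without advancing time (a new reading comes with each control period).
- cams.read_camera(name): name is "scene" or "top" or "wrist"; returns a dict with "pixels" (400x640x3 uint8, red, green, blue), "fx", "fy", "cx", "cy" (pixels), "k1" (the pictures are not rectified: a ray, as slopes to the right and down, at radius r is drawn at 1 + k1 r^2 times it, then the intrinsics apply), "extrinsics" (4x4, takes a point from world to camera coordinates). Camera axes: x right, y down, z forward; pixel columns grow to the right and rows downward; lengths in m; the calibration is good to about 2 mm. A picture is of the moment at which its call begins. There is no depth.
- robot.close_job(): hands the job in, once; it reports no verdict.
Trained networks look in a picture, given as the dict that the camera call returned (one of the last four; its "shot" number tells which), for a name from the list of things; names that differ only in an ending like _2 or _b are one class to them, and where a whole thing is asked for, a point or a joint stands for the part that bears it (a point fixed in the world has none). Each returns a list of dicts, best first, with "score" (0 to 1); they miss things now and then, are a little off and sometimes report something else, mostly with a low value. They report only what shows in the picture. A call takes as long as a camera call.
- cams.boxes_of(picture, thing): "xy" ([column, row] in pixels, amid what is visible of it).
- cams.silhouettes(picture, thing): "mask" (400x640 bool, what is visible of it) and "xy" ([column, row] in pixels, amid what is visible of it).
- cams.pinpoint(picture, thing): "xy" ([column, row] in pixels: a listed point, or the origin of a listed thing).
The state is a dict: "t": time; "q": joint angles; "dq": joint speeds; "joint_torque": joint torques, N m; "tool_pos": TCP position; "orientation": TCP orientation; "force": force on the tool from outside, world axes, zero at the start; "wrist_torque": the same for the moment, N m; "opening": finger opening in m.
Only numpy, scipy, OpenCV 4.12 (cv2) and the standard library are available. Lean on these libraries where they do the work, as an engineer would, in place of code of your own. Each camera call takes 0.05 s, during which the arm holds its last target. There are 200 camera calls.

## Working session

There is one attempt and no reset: what is moved stays moved. The work goes in short steps, Python scripts to look and compute and a tool call to move; the robot and the scene stay as the last step left them, time stands still between calls to the robot, and variables do not carry over. Pictures are saved under pics/ and viewed, about 8 in all and at most 12, crops included, and the job is handed in when it is done.

Besides the shell and the picture viewer there is one more tool, called after "Request:" as a command line: name --argument value ..., lists and objects as JSON in quotes. step_arm: Moves the arm, as the interface text tells. Its arguments: {"type":"object","properties":{"deltas":{"type":"array"},"fingers":{"type":"number"},"grip_force":{"type":"number"}},"required":["deltas"]}

```bash
mkdir -p pics
cat > h.py <<'E'
import numpy as np, cv2
from plant import robot, cams
from scipy.spatial.transform import Rotation as R
def ray(p,xy):
    u=np.array([(xy[0]-p['cx'])/p['fx'],(xy[1]-p['cy'])/p['fy']]); s=u.copy()
    for _ in range(20): s=u/(1+p['k1']*(s@s))
    E=np.array(p['extrinsics']); d=E[:3,:3].T@np.array([s[0],s[1],1]); return -E[:3,:3].T@E[:3,3], d
def onz(p,xy,z):
    o,d=ray(p,xy); return o+d*(z-o[2])/d[2]
def proj(p,X):
    E=np.array(p['extrinsics']); c=E[:3,:3]@np.array(X)+E[:3,3]; s=c[:2]/c[2]; s=s*(1+p['k1']*(s@s))
    return s*[p['fx'],p['fy']]+[p['cx'],p['cy']]
def axis(p,m,z):
    ys,xs=np.nonzero(m); P=np.array([onz(p,(x,y),z)[:2] for x,y in zip(xs[::5],ys[::5])])
    r=cv2.minAreaRect((P*1000).astype(np.float32)); return r
def save(p,n): cv2.imwrite('pics/'+n,cv2.cvtColor(p['pixels'],cv2.COLOR_RGB2BGR))
Z=dict(core_tube_center=.04,store=0,store_hood_front=.076,cradle_free_seat=.043,cradle_full_seat=.043,other_tube_center=.043,petri=0,lifter=0,core_ring=0)
E
python3 - <<'E'
from h import *
s=robot.read_state(); print({k:np.round(v,3) for k,v in s.items()}, robot.hold_point_z)
for n in ('top','scene'):
    p=cams.read_camera(n); save(p,n+'0.png'); print(n,np.round(ray(p,(320,200)),3))
    for k,z in Z.items():
        for d in cams.pinpoint(p,k)[:2]: print(k,np.round(d['xy'],1),round(d['score'],2),np.round(onz(p,d['xy'],z),4))
    if n=='top':
      for k in ('core_tube_center','store','other_tube_center'):
        for d in cams.silhouettes(p,k)[:2]: print(k,np.round(d['xy'],1),round(d['score'],2),axis(p,d['mask'],.05))
E
```

```text
{'t': np.float64(0.0), 'q': array([-1.237,  0.131,  1.489,  0.   ,  1.523, -0.085]), 'dq': array([ 0.001, -0.   ,  0.   , -0.002,  0.001,  0.   ]), 'joint_torque': array([-1.0000e-03, -5.5985e+01, -4.9175e+01,  7.7000e-02,  3.6000e-02,
       -0.0000e+00]), 'tool_pos': array([ 0.244, -0.548,  0.218]), 'orientation': array([-3.071, -0.653,  0.   ]), 'force': array([-0.612,  0.667,  0.736]), 'wrist_torque': array([ 0.028, -0.035, -0.026]), 'opening': np.float64(0.093)} 0.0188
top [[ 0.463 -0.047  1.233]
 [ 0.075 -0.021 -0.997]]
core_tube_center [215.7 163.8] 0.59 [0.6306 0.1726 0.04  ]
core_tube_center [435.5 208.8] 0.47 [ 0.537 -0.343  0.04 ]
store [215.2 183.7] 0.61 [0.5881 0.1792 0.    ]
store_hood_front [211.5 169. ] 0.82 [0.6135 0.175  0.076 ]
cradle_free_seat [325.5 221.7] 0.67 [ 0.5018 -0.0859  0.043 ]
cradle_full_seat [434.7 208. ] 0.79 [ 0.5387 -0.3403  0.043 ]
cradle_full_seat [214.  159.7] 0.59 [0.6398 0.1764 0.043 ]
other_tube_center [434.5 208. ] 0.75 [ 0.5387 -0.3398  0.043 ]
other_tube_center [309.1 132.2] 0.46 [ 0.7096 -0.0434  0.043 ]
petri [308.  131.1] 0.82 [ 0.7212 
[... 899 characters left out ...]
71496582), 66.84368896484375)
scene [[ 0.846  0.443  0.574]
 [-0.416 -0.649 -0.637]]
store [358.3 320.9] 0.8 [0.5906 0.1722 0.    ]
store [319.8 201.2] 0.38 [ 0.4745 -0.1381  0.    ]
store_hood_front [348.1 300.8] 0.75 [0.6167 0.1707 0.076 ]
store_hood_front [256.6 154.3] 0.66 [ 0.56   -0.2945  0.076 ]
cradle_free_seat [320.  201.7] 0.82 [ 0.5029 -0.0929  0.043 ]
cradle_full_seat [256.8 153.6] 0.59 [ 0.5392 -0.3462  0.043 ]
other_tube_center [259.9 154.3] 0.62 [ 0.5337 -0.3389  0.043 ]
petri [240.4 272.6] 0.91 [ 0.7228 -0.0347  0.    ]
lifter [205.9 228.5] 0.74 [ 0.7387 -0.1899  0.    ]
core_ring [316.2 153.7] 0.85 [ 0.371  -0.3218  0.    ]
core_ring [359.3 322.1] 0.61 [0.5906 0.175  0.    ]
```

View pics/top0.png

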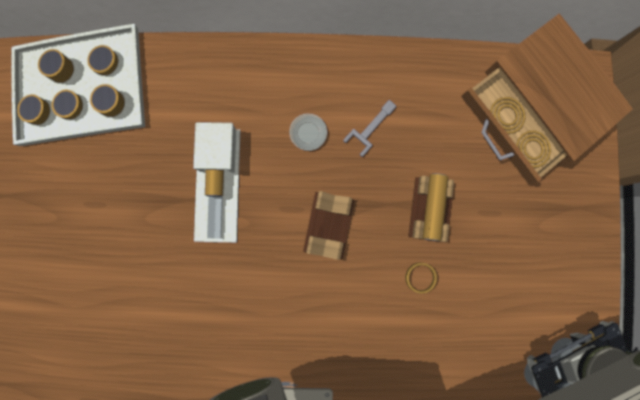

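View pics/scene0.png

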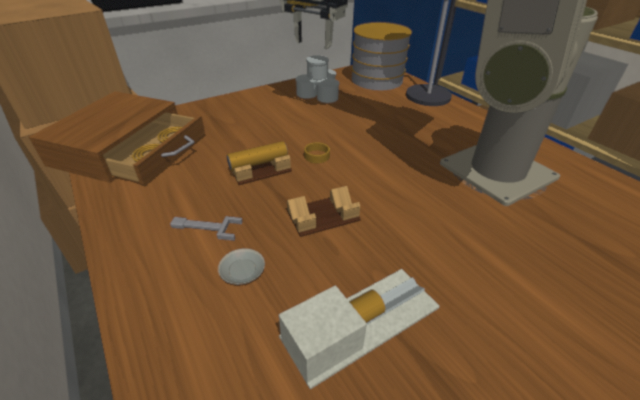

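The top view shows the store with its hood at about (213,146) and the tube end at (214,182). The empty cradle is at (329,225), the full one at (433,208). I'll approach above the store and look from close by.

```bash
cat >> h.py <<'E'
def go(x,y,z,yaw):
    "roll first (pure), then offset in tool axes (cm); yaw = world angle of tool x axis (mod pi)"
    s=robot.read_state(); M=R.from_rotvec(s['orientation']).as_matrix()
    cur=np.arctan2(M[1,0],M[0,0]); d=(yaw-cur+np.pi/2)%np.pi-np.pi/2
    roll=-d; M2=M@R.from_rotvec([0,0,roll]).as_matrix()
    o=M2.T@(np.array([x,y,z])-s['tool_pos'])*100
    print('t',round(s['t'],2),'pos',np.round(s['tool_pos'],4),'yaw',round(cur,4),'tilt',np.round(M[:,2],3),'roll',round(roll,4),'off after roll cm',np.round(o,2),'dist',round(np.linalg.norm(o),1),'q6',round(s['q'][5],2),'F',np.round(s['force'],1),'open',round(s['opening'],4))
E
python3 -c "
from h import *
go(.53,.172,.21,.03)"
```

```text
t 1.15 pos [ 0.2441 -0.5481  0.2187] yaw 0.4188 tilt [ 0. -0. -1.] roll 0.3888 off after roll cm [ 30.74 -71.12   0.86] dist 77.5 q6 -0.09 F [-0.2 -0.9 -0.5] open 0.093
```

Request:
step_arm --deltas '[{"offset": [0,0,0],"roll": 0.13},{"offset": [0,0,0],"roll": 0.13},{"offset": [0,0,0],"roll": 0.129},{"offset": [2.2,-5.08,0.06],"roll": 0},{"offset": [2.2,-5.08,0.06],"roll": 0},{"offset": [2.2,-5.08,0.06],"roll": 0},{"offset": [2.2,-5.08,0.06],"roll": 0},{"offset": [2.2,-5.08,0.06],"roll": 0},{"offset": [2.2,-5.08,0.06],"roll": 0},{"offset": [2.2,-5.08,0.06],"roll": 0}]'

```text
t: 2.4
tool_pos: [0.3878, -0.1865, 0.2147]
orientation: [3.141, 0.046, 0.001]
force: [0.6, -0.4, -0.5]
opening: 0.0929
```

Request:
step_arm --deltas '[{"offset": [2.2,-5.08,0.06],"roll": 0},{"offset": [2.2,-5.08,0.06],"roll": 0},{"offset": [2.2,-5.08,0.06],"roll": 0},{"offset": [2.2,-5.08,0.06],"roll": 0},{"offset": [2.2,-5.08,0.06],"roll": 0},{"offset": [2.2,-5.08,0.06],"roll": 0},{"offset": [2.2,-5.08,0.06],"roll": 0},{"offset": [0,0,0],"roll": 0},{"offset": [0,0,0],"roll": 0}]'

```text
t: 3.52
tool_pos: [0.5305, 0.1718, 0.21]
orientation: [3.141, 0.048, -0.001]
force: [-0.2, -1.1, -0.5]
opening: 0.093
```

Run:
```python
from h import *
go(.575,.172,.08,.03)
p=cams.read_camera('wrist'); save(p,'w1.png'); print(np.round(ray(p,(320,200)),3))
for k in ('core_tube_center','store','store_hood_front'):
    for d in cams.pinpoint(p,k)[:2]: print(k,np.round(d['xy'],1),round(d['score'],2),np.round(onz(p,d['xy'],Z[k]),4))
for k in ('core_tube_center','store'):
    for d in cams.silhouettes(p,k)[:2]: print(k,np.round(d['xy'],1),round(d['score'],2),axis(p,d['mask'],.045))
```

```text
t 3.52 pos [0.5305 0.1718 0.21  ] yaw 0.0306 tilt [-0.001 -0.001 -1.   ] roll 0.0006 off after roll cm [ 4.46  0.1  13.  ] dist 13.7 q6 1.76 F [-0.2 -1.1 -0.5] open 0.093
[[ 0.609  0.174  0.376]
 [-0.263 -0.003 -0.965]]
store_hood_front [321.   95.5] 0.61 [0.6185 0.1749 0.076 ]
core_tube_center [316.7 128. ] 0.88 ((587.1121826171875, 176.48602294921875), (44.05411148071289, 63.73208236694336), 89.0710220336914)
core_tube_center [319.2  97.9] 0.72 ((583.9676513671875, 176.4757080078125), (229.88841247558594, 92.45771789550781), 0.2764955163002014)
store [318.2  96.8] 0.76 ((583.6055908203125, 176.7528533935547), (93.97073364257812, 231.12191772460938), 89.94676971435547)
```

View pics/w1.png

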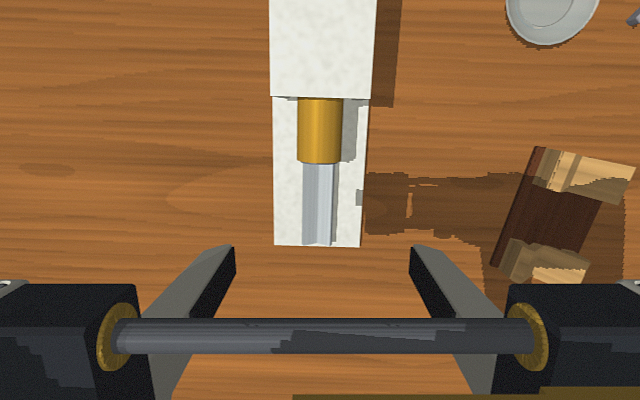

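The wrist view shows the tube end at (318,162), the hood's front edge at row 97, and the base corners at (274,246) and (361,247). I'll turn these edges into a pose for the store.

Run:
```python
from h import *
p=cams.read_camera('wrist'); g=p['pixels'].astype(int)
for xy,z in [((274,246),.006),((361,247),.006),((272.5,99),.006),((369,99),.006),((270,97),.076),((373,98),.076),((269,2),.076),((377,2),.076)]: print(xy,z,np.round(onz(p,xy,z)[:2],4))
# brass columns
L=[];Rr=[]
for r in range(106,158,4):
    b=np.nonzero((g[r,280:360,0]-g[r,280:360,2])>60)[0]+280
    L.append(onz(p,(b[0]-.5,r),.045)[:2]); Rr.append(onz(p,(b[-1]+.5,r),.045)[:2])
L=np.array(L);Rr=np.array(Rr)
for A in (L,Rr,(L+Rr)/2): print(np.round(np.polyfit(A[:,0]-.58,A[:,1],1),4), np.round(A[[0,-1]],4).tolist())
col=g[:,318]; print([(r,col[r].tolist()) for r in range(92,104,2)],[(r,col[r].tolist()) for r in range(154,168,2)])
```

```text
(274, 246) 0.006 [0.4512 0.2249]
(361, 247) 0.006 [0.4529 0.1224]
(272.5, 99) 0.006 [0.6163 0.2246]
(369, 99) 0.006 [0.6192 0.1242]
(270, 97) 0.076 [0.6166 0.2169]
(373, 98) 0.076 [0.6183 0.1301]
(269, 2) 0.076 [0.6876 0.2167]
(377, 2) 0.076 [0.69  0.132]
[-0.0083  0.1975] [[0.61, 0.1968], [0.5651, 0.1974]]
[0.0057 0.1549] [[0.6112, 0.1546], [0.5664, 0.1546]]
[-0.0013  0.1762] [[0.6106, 0.1757], [0.5657, 0.176]]
[(92, [231, 232, 223]), (94, [230, 229, 220]), (96, [233, 233, 226]), (98, [116, 96, 51]), (100, [122, 92, 36]), (102, [202, 152, 59])] [(154, [196, 150, 51]), (156, [192, 145, 50]), (158, [192, 146, 51]), (160, [194, 148, 56]), (162, [199, 150, 45]), (164, [105, 119, 140]), (166, [196, 201, 201])]
```

```bash
python3 -c "
from h import *
go(.578,.175,.021,.01)"
```

```text
t 3.88 pos [0.5308 0.1711 0.2106] yaw 0.0285 tilt [ 0.001  0.    -1.   ] roll 0.0185 off after roll cm [ 4.72 -0.34 18.96] dist 19.5 q6 1.76 F [ 0.4 -1.  -0.2] open 0.0929
```

Request:
step_arm --deltas '[{"offset": [1.18,-0.08,3.0],"roll": 0.018},{"offset": [1.18,-0.08,3.0],"roll": 0},{"offset": [1.18,-0.08,3.0],"roll": 0},{"offset": [1.18,-0.08,3.0],"roll": 0},{"offset": [0,0,2.5],"roll": 0},{"offset": [0,0,2.0],"roll": 0},{"offset": [0,0,1.5],"roll": 0},{"offset": [0,0,0.9],"roll": 0},{"offset": [0,0,0],"roll": 0}]' --fingers 9.3

```text
t: 5.0
tool_pos: [0.5776, 0.1758, 0.0209]
orientation: [3.141, 0.019, -0.001]
force: [-0.6, 0.4, 1.3]
opening: 0.0929
```

Request:
step_arm --deltas '[{"offset": [0,0,0],"roll": 0},{"offset": [0,0,0],"roll": 0},{"offset": [0,0,0],"roll": 0},{"offset": [0,0,0],"roll": 0},{"offset": [0,0,0],"roll": 0},{"offset": [0,0,0],"roll": 0}]' --fingers 3.5 --grip_force 10

```text
t: 5.75
tool_pos: [0.5778, 0.1762, 0.0213]
orientation: [-3.141, -0.019, -0.0]
force: [-0.3, 0.5, 1.0]
opening: 0.044
```

Request:
step_arm --deltas '[{"offset": [-0.6,0,0],"roll": 0},{"offset": [-1.0,0,0],"roll": 0},{"offset": [-1.2,0,0],"roll": 0},{"offset": [-1.2,0,0],"roll": 0},{"offset": [-1.2,0,0],"roll": 0},{"offset": [-1.2,0,0],"roll": 0},{"offset": [-1.2,0,0],"roll": 0},{"offset": [-1.2,0,0],"roll": 0},{"offset": [-1.2,0,0],"roll": 0},{"offset": [-1.2,0,0],"roll": 0},{"offset": [-0.6,0,0],"roll": 0},{"offset": [0,0,0],"roll": 0}]'

```text
t: 7.25
tool_pos: [0.4592, 0.1749, 0.0218]
orientation: [-3.141, -0.019, -0.0]
force: [-1.3, 3.9, 7.1]
opening: 0.0439
```

Request:
step_arm --deltas '[{"offset": [0,0,0],"roll": 0},{"offset": [0,0,0],"roll": 0},{"offset": [0,0,0],"roll": 0},{"offset": [0,0,0],"roll": 0},{"offset": [0,0,0],"roll": 0},{"offset": [0,0,0],"roll": 0}]' --fingers 9.3

```text
t: 8.0
tool_pos: [0.4598, 0.1745, 0.0212]
orientation: [3.142, 0.018, -0.0]
force: [0.4, -0.3, -0.2]
opening: 0.0922
```

Request:
step_arm --deltas '[{"offset": [0,0,-1.5],"roll": 0},{"offset": [0,0,-3],"roll": 0},{"offset": [0,0,-4],"roll": 0},{"offset": [0,0,-4],"roll": 0},{"offset": [0,0,-3],"roll": 0},{"offset": [0,0,0],"roll": 0},{"offset": [0,0,0],"roll": 0}]'

```text
t: 8.88
tool_pos: [0.4595, 0.1744, 0.1759]
orientation: [3.141, 0.019, -0.0]
force: [-0.3, -1.2, -0.7]
opening: 0.0931
```

Run:
```python
from h import *
go(.517,.1745,.021,.01)
p=cams.read_camera('wrist'); save(p,'w2.png')
for k in ('core_tube_center','store_hood_front'):
    for d in cams.pinpoint(p,k)[:2]: print(k,np.round(d['xy'],1),round(d['score'],2),np.round(onz(p,d['xy'],Z[k]),4))
for d in cams.silhouettes(p,'core_tube_center')[:2]: print(np.round(d['xy'],1),round(d['score'],2),axis(p,d['mask'],.045))
p=cams.read_camera('top')
for k in ('core_tube_center','cradle_free_seat'):
    for d in cams.pinpoint(p,k)[:2]: print(k,np.round(d['xy'],1),round(d['score'],2),np.round(onz(p,d['xy'],Z[k]),4))
```

```text
t 8.88 pos [0.4595 0.1744 0.1759] yaw 0.0118 tilt [-0. -0. -1.] roll 0.0018 off after roll cm [ 5.75  0.05 15.49] dist 16.5 q6 1.82 F [-0.3 -1.2 -0.7] open 0.0931
core_tube_center [319.3 131.9] 0.65 [0.5176 0.1771 0.04  ]
[317.5 126.5] 0.91 ((514.6495361328125, 176.33338928222656), (160.27902221679688, 43.42226791381836), 0.11789839714765549)
core_tube_center [214.4 212.4] 0.63 [0.5173 0.1711 0.04  ]
cradle_free_seat [325.3 224.2] 0.89 [ 0.496  -0.0856  0.043 ]
cradle_free_seat [209.7 170.1] 0.25 [0.6152 0.1855 0.043 ]
```

View pics/w2.png

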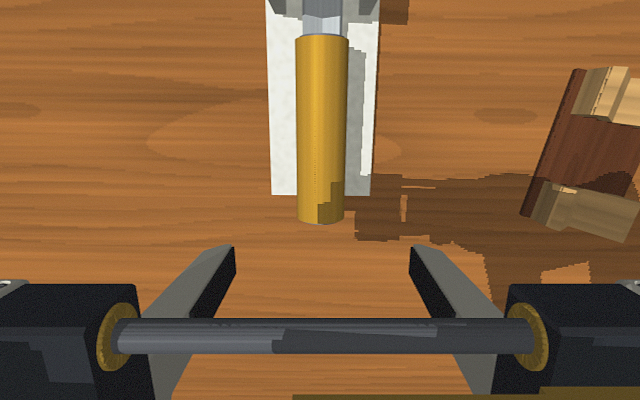

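Request:
step_arm --deltas '[{"offset": [-0.5,4.9,-0.7],"roll": 0},{"offset": [-0.5,4.9,-0.7],"roll": 0},{"offset": [-0.5,4.9,-0.7],"roll": 0},{"offset": [-0.5,4.9,-0.7],"roll": 0},{"offset": [-0.5,4.9,-0.7],"roll": 0.1},{"offset": [0,0,0],"roll": 0.1},{"offset": [0,0,0],"roll": 0},{"offset": [0,0,0],"roll": 0}]'

```text
t: 10.22
tool_pos: [0.4377, -0.0703, 0.211]
orientation: [-3.128, 0.291, 0.001]
force: [-1.0, -0.8, 0.3]
opening: 0.0928
```

Run:
```python
from h import *
go(.517,.175,.021,.01)
p=cams.read_camera('wrist'); save(p,'w3.png')
for d in cams.pinpoint(p,'cradle_free_seat')[:2]: print(np.round(d['xy'],1),round(d['score'],2),np.round(onz(p,d['xy'],.043),4))
for d in cams.silhouettes(p,'cradle_free_seat')[:2]: print(np.round(d['xy'],1),round(d['score'],2),axis(p,d['mask'],.02))
```

```text
t 10.22 pos [ 0.4377 -0.0703  0.211 ] yaw -0.1853 tilt [-0.  0. -1.] roll -0.1953 off after roll cm [  8.19 -24.45  19.  ] dist 32.0 q6 1.48 F [-1.  -0.8  0.3] open 0.0928
[331.6 126. ] 0.92 [ 0.4963 -0.0909  0.043 ]
[333.6 119.2] 0.58 ((494.9914245605469, -92.01188659667969), (93.77943420410156, 155.56289672851562), 79.78038024902344)
[81.7 66.9] 0.29 ((559.5460205078125, 163.5140380859375), (209.94549560546875, 98.76268005371094), 0.42140910029411316)
```

View pics/w3.png

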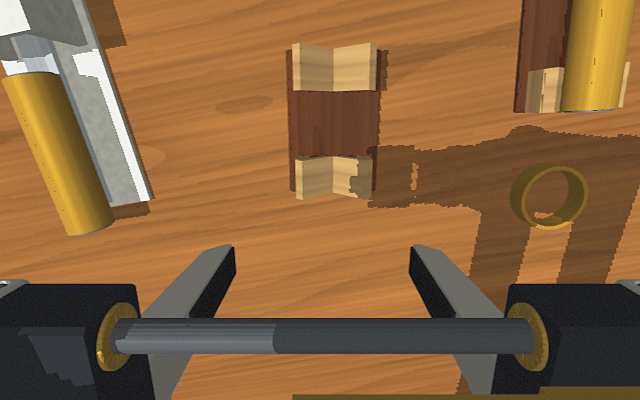

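The free cradle is centred at about (334,120), with V-blocks at rows 42-92 and 155-198. A crop will give me its corners.

```bash
python3 -c "
import cv2
a=cv2.imread('pics/w3.png')[35:205,275:395]; cv2.imwrite('pics/w3c.png',cv2.resize(a,None,fx=3.5,fy=3.5,interpolation=cv2.INTER_CUBIC))"
```

```text
(no output)
```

View pics/w3c.png

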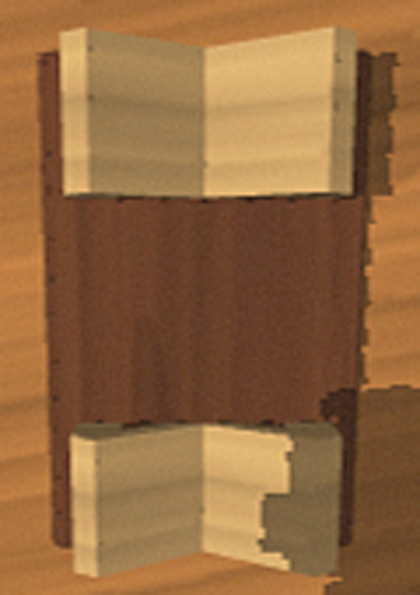

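Run:
```python
from h import *
p=cams.read_camera('wrist')
f=lambda X,Y,z: onz(p,(275+X/3.5,35+Y/3.5),z)[:2]
c={}
for n,X,Y in [('FL',60,30),('FR',355,30),('FL2',65,195),('FR2',352,195),('NL2',72,432),('NR2',340,430),('NL',77,575),('NR',335,573),('rFL',86,30),('rFR',335,30),('rNL',98,573),]:
    c[n]=f(X,Y,.044)
v=[f(203,48,.012),f(204,197,.012),f(202,425,.012),f(202,553,.012)]
for k in c: print(k,np.round(c[k],4))
print('valley',np.round(v,4).tolist())
m=lambda *k: np.mean([c[i] for i in k],0)
print('outer centre',m('FL','FR','NL','NR'),'inner centre',m('FL2','FR2','NL2','NR2'),'valley mean',np.mean(v,0))
for a,b in (('FL','NL'),('FR','NR')): d=c[a]-c[b]; print(np.arctan2(d[1],d[0]),np.linalg.norm(d))
d=m('FL','FR')-m('NL','NR'); print(np.arctan2(d[1],d[0])); d=v[0]-v[3]; print('v',np.arctan2(d[1],d[0]))
for a,b in (('FL','FR'),('NL','NR'),('FL2','FR2'),('NL2','NR2')): d=c[a]-c[b]; print(np.arctan2(d[1],d[0])-np.pi/2,np.linalg.norm(d))
go(.517,.175,.021,.01)
```

```text
FL [ 0.5739 -0.0687]
FR [ 0.5599 -0.1429]
FL2 [ 0.5344 -0.0616]
FR2 [ 0.5204 -0.1365]
NL2 [ 0.4725 -0.0505]
NR2 [ 0.4592 -0.1244]
NL [ 0.4315 -0.0434]
NR [ 0.4183 -0.117 ]
rFL [ 0.5726 -0.0752]
rFR [ 0.5609 -0.1379]
rNL [ 0.431  -0.0495]
valley [[0.5675, -0.1058], [0.5283, -0.0991], [0.4631, -0.0868], [0.4233, -0.0797]]
outer centre [ 0.49591107 -0.09300239] inner centre [ 0.49660778 -0.09326808] valley mean [ 0.4955388  -0.09283352]
-0.17612812709749337 0.1445530783423691
-0.18089090611767022 0.1439382481799233
-0.17850444140173524
v -0.17864506531512414
-0.1856396328398724 0.07554679646642881
-0.17749191457592195 0.07485790531829324
-0.18560575894765075 0.07621081862729741
-0.17808760094584253 0.07513069931258075
t 10.43 pos [ 0.4378 -0.0702  0.2111] yaw -0.1862 tilt [-0.  0. -1.] roll -0.1962 off after roll cm [  8.17 -24.44  19.01] dist 32.0 q6 1.48 F [ 0.1 -0.5  0.1] open 0.0929
```

Request:
step_arm --deltas '[{"offset": [0,0,0],"roll": -0.098},{"offset": [0,0,0],"roll": -0.098},{"offset": [1.64,-4.88,0],"roll": 0},{"offset": [1.64,-4.88,0],"roll": 0},{"offset": [1.64,-4.88,0],"roll": 0},{"offset": [1.64,-4.88,0],"roll": 0},{"offset": [1.61,-4.92,0],"roll": 0},{"offset": [0,0,4],"roll": 0},{"offset": [0,0,4],"roll": 0},{"offset": [0,0,4],"roll": 0}]'

```text
t: 11.68
tool_pos: [0.5173, 0.175, 0.0899]
orientation: [3.142, 0.015, 0.0]
force: [-0.3, 0.7, 0.4]
opening: 0.0926
```

```bash
python3 -c "
from h import *
go(.517,.175,.021,.01)"
```

```text
t 11.68 pos [0.5173 0.175  0.0899] yaw 0.0099 tilt [ 0. -0. -1.] roll -0.0001 off after roll cm [-0.03  0.    6.89] dist 6.9 q6 1.79 F [-0.3  0.7  0.4] open 0.0926
```

Request:
step_arm --deltas '[{"offset": [0,0,3],"roll": 0},{"offset": [0,0,2.4],"roll": 0},{"offset": [0,0,1.5],"roll": 0},{"offset": [0,0,0],"roll": 0}]'

```text
t: 12.18
tool_pos: [0.5165, 0.1743, 0.0211]
orientation: [3.141, 0.013, -0.004]
force: [1.1, 0.2, -0.2]
opening: 0.0931
```

Request:
step_arm --deltas '[{"offset": [0,0,0],"roll": 0},{"offset": [0,0,0],"roll": 0},{"offset": [0,0,0],"roll": 0},{"offset": [0,0,0],"roll": 0},{"offset": [0,0,0],"roll": 0},{"offset": [0,0,0],"roll": 0}]' --fingers 3.5 --grip_force 25

```text
t: 12.92
tool_pos: [0.5177, 0.1758, 0.0228]
orientation: [-3.139, -0.012, -0.001]
force: [-2.3, 7.5, 3.4]
opening: 0.0431
```

Request:
step_arm --deltas '[{"offset": [0,0,-0.6],"roll": 0},{"offset": [0,0,-1.2],"roll": 0},{"offset": [0,0,-2],"roll": 0},{"offset": [0,0,-2.5],"roll": 0},{"offset": [0,0,-2.5],"roll": 0},{"offset": [0,0,-2],"roll": 0},{"offset": [0,0,-1.2],"roll": 0},{"offset": [0,0,0],"roll": 0},{"offset": [0,0,0],"roll": 0}]'

```text
t: 14.05
tool_pos: [0.5169, 0.1741, 0.1411]
orientation: [3.141, 0.012, -0.003]
force: [-0.4, -0.7, -3.9]
opening: 0.0433
```

Run:
```python
from h import *
go(.496,-.093,.12,-.18)
p=cams.read_camera('wrist'); save(p,'w4.png')
for d in cams.pinpoint(p,'core_tube_center')[:2]: print(np.round(d['xy'],1),round(d['score'],2),np.round(onz(p,d['xy'],robot.read_state()['tool_pos'][2]+.0188),4))
```

```text
t 14.05 pos [0.5169 0.1741 0.1411] yaw 0.0078 tilt [-0.002 -0.    -1.   ] roll 0.1878 off after roll cm [ 2.73 26.65  2.13] dist 26.9 q6 1.79 F [-0.4 -0.7 -3.9] open 0.0433
[319.9 277.7] 0.75 [0.5168 0.1747 0.1597]
```

View pics/w4.png

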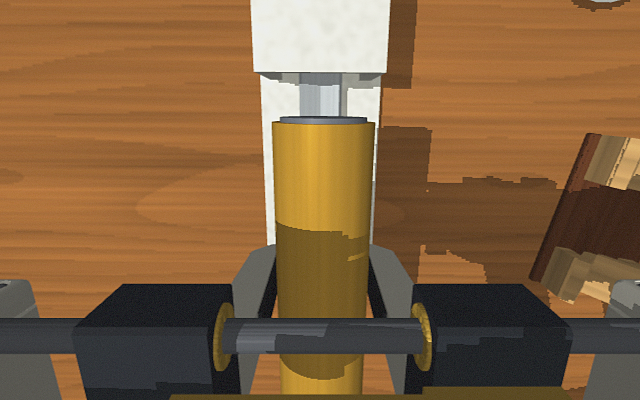

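The tube is held level and lifted, with its far end at about (323,120). I'll check where its centre sits in the grip from that end.

Run:
```python
from h import *
p=cams.read_camera('wrist'); z=robot.read_state()['tool_pos'][2]+.0188
for xy,zz in [((323,123),z+.022),((323,117),z+.021),((272,126),z),((375,126),z),((276,230),z),((370,230),z)]: print(xy,np.round(onz(p,xy,zz),4))
go(.496,-.093,.12,-.18)
```

```text
(323, 123) [0.5902 0.174  0.1819]
(323, 117) [0.5922 0.174  0.1809]
(272, 126) [0.5878 0.1954 0.1599]
(375, 126) [0.5881 0.1519 0.1599]
(276, 230) [0.5411 0.1951 0.1599]
(370, 230) [0.5415 0.1518 0.1599]
t 14.2 pos [0.5168 0.1741 0.1411] yaw 0.0078 tilt [-0.002 -0.    -1.   ] roll 0.1878 off after roll cm [ 2.74 26.65  2.12] dist 26.9 q6 1.79 F [-0.1  1.4 -4.5] open 0.0431
```

Request:
step_arm --deltas '[{"offset": [0,0,0],"roll": 0.094},{"offset": [0,0,0],"roll": 0.094},{"offset": [0.4,3.0,0],"roll": 0},{"offset": [0.4,4.0,0],"roll": 0},{"offset": [0.5,4.5,0],"roll": 0},{"offset": [0.5,4.5,0],"roll": 0},{"offset": [0.4,4.5,0],"roll": 0},{"offset": [0.3,3.5,0],"roll": 0},{"offset": [0.3,2.65,0],"roll": 0},{"offset": [0,0,0],"roll": 0},{"offset": [0,0,0],"roll": 0}]'

```text
t: 15.58
tool_pos: [0.4971, -0.0925, 0.1418]
orientation: [-3.128, 0.283, 0.001]
force: [0.1, 0.8, -3.9]
opening: 0.0435
```

Run:
```python
from h import *
go(.497,-.093,.03,-.18)
p=cams.read_camera('wrist'); save(p,'w5.png')
p=cams.read_camera('top')
for k in ('core_tube_center','cradle_free_seat'):
    for d in cams.pinpoint(p,k)[:2]: print(k,np.round(d['xy'],1),round(d['score'],2),np.round(onz(p,d['xy'],.16 if k[1]=='o' else .043),4))
```

```text
t 15.57 pos [ 0.4971 -0.0925  0.1418] yaw -0.1805 tilt [-0.001  0.001 -1.   ] roll -0.0005 off after roll cm [1.000e-02 5.000e-02 1.118e+01] dist 11.2 q6 1.47 F [ 0.1  0.8 -3.9] open 0.0435
cradle_free_seat [209.8 168.5] 0.46 [0.6189 0.1854 0.043 ]
```

View pics/w5.png

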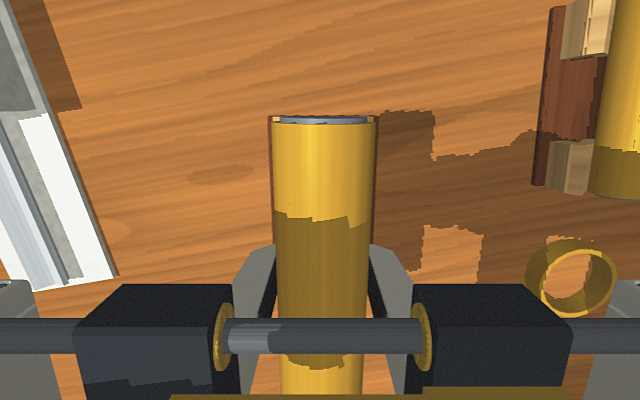

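Request:
step_arm --deltas '[{"offset": [0,0,1],"roll": 0},{"offset": [0,0,2],"roll": 0},{"offset": [0,0,2],"roll": 0},{"offset": [0,0,2],"roll": 0},{"offset": [0,0,1.5],"roll": 0},{"offset": [0,0,1.2],"roll": 0},{"offset": [0,0,0.8],"roll": 0},{"offset": [0,0,0.4],"roll": 0},{"offset": [0,0,0.2],"roll": 0},{"offset": [0,0,0],"roll": 0},{"offset": [0,0,0],"roll": 0}]'

```text
t: 17.15
tool_pos: [0.4976, -0.0931, 0.0317]
orientation: [3.129, -0.283, 0.001]
force: [0.3, 1.0, -4.9]
opening: 0.0432
```

Run:
```python
from h import *
go(.497,-.093,.024,-.18)
p=cams.read_camera('wrist'); save(p,'w6.png')
```

```text
t 17.15 pos [ 0.4976 -0.0931  0.0317] yaw -0.1802 tilt [ 0.001 -0.    -1.   ] roll -0.0002 off after roll cm [-0.07  0.01  0.77] dist 0.8 q6 1.46 F [ 0.3  1.  -4.9] open 0.0432
```

View pics/w6.png

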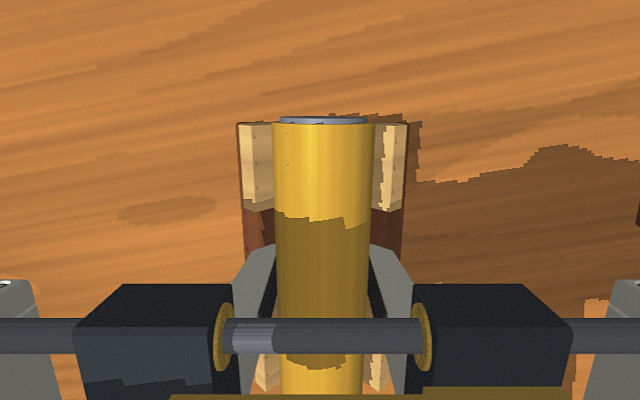

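Request:
step_arm --deltas '[{"offset": [0,0,0.2],"roll": 0},{"offset": [0,0,0.15],"roll": 0},{"offset": [0,0,0.1],"roll": 0},{"offset": [0,0,0.1],"roll": 0},{"offset": [0,0,0.05],"roll": 0},{"offset": [0,0,0],"roll": 0}]'

```text
t: 17.95
tool_pos: [0.4974, -0.093, 0.0257]
orientation: [3.129, -0.282, 0.0]
force: [-3.9, 0.4, 3.8]
opening: 0.0432
```

Request:
step_arm --deltas '[{"offset": [0,0,0.1],"roll": 0},{"offset": [0,0,0],"roll": 0},{"offset": [0,0,0],"roll": 0}]'

```text
t: 18.32
tool_pos: [0.4975, -0.0931, 0.0256]
orientation: [3.129, -0.282, 0.0]
force: [-8.5, 1.1, 13.4]
opening: 0.043
```

Request:
step_arm --deltas '[{"offset": [0,0,-0.05],"roll": 0},{"offset": [0,0,0],"roll": 0},{"offset": [0,0,0],"roll": 0},{"offset": [0,0,0],"roll": 0},{"offset": [0,0,0],"roll": 0},{"offset": [0,0,0],"roll": 0}]' --fingers 9.3

```text
t: 19.08
tool_pos: [0.4972, -0.0929, 0.0246]
orientation: [-3.129, 0.283, 0.0]
force: [1.8, -0.1, -0.4]
opening: 0.092
```

Request:
step_arm --deltas '[{"offset": [0,0,-1.5],"roll": 0},{"offset": [0,0,-3],"roll": 0},{"offset": [0,0,-4],"roll": 0},{"offset": [0,0,-4],"roll": 0},{"offset": [-3,0,-3],"roll": 0},{"offset": [-4,0,-1],"roll": 0},{"offset": [0,0,0],"roll": 0},{"offset": [0,0,0],"roll": 0}]'

```text
t: 20.08
tool_pos: [0.429, -0.0806, 0.1906]
orientation: [3.128, -0.283, 0.003]
force: [0.2, 0.3, 0.0]
opening: 0.0933
```

Run:
```python
from h import *
go(.497,-.093,.024,-.18)
p=cams.read_camera('wrist'); save(p,'w7.png')
for d in cams.pinpoint(p,'core_tube_center')[:2]: print(np.round(d['xy'],1),round(d['score'],2),np.round(onz(p,d['xy'],.043),4))
for d in cams.silhouettes(p,'core_tube_center')[:2]: print(np.round(d['xy'],1),round(d['score'],2),axis(p,d['mask'],.045))
```

```text
t 20.07 pos [ 0.429  -0.0806  0.1906] yaw -0.1803 tilt [ 0.002 -0.001 -1.   ] roll -0.0003 off after roll cm [ 6.88  0.   16.67] dist 18.0 q6 1.45 F [0.2 0.3 0. ] open 0.0933
[323.2 117.3] 0.9 [ 0.4981 -0.0945  0.043 ]
[322.8 107.9] 0.91 ((495.257080078125, -92.4434814453125), (44.68337631225586, 161.65347290039062), 79.6810302734375)
```

View pics/w7.png

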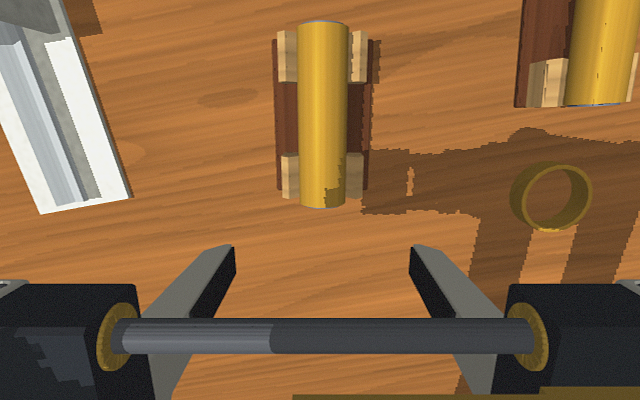

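The tube lies in both V's, centred and parallel to the groove: it spans rows 20-208, and the blocks show evenly on both sides. I'm handing in.

```bash
python3 -c "
from plant import robot
print(robot.close_job())"
```

```text
the job is handed in; nothing more can be done
None
```

I drew the core tube about 118 mm out of the store by its end and let go of it on the runners. I then gripped it again within about 2 mm of its middle, lifted it, lowered it into the empty V-cradle, released it and backed the arm away. The job was handed in at about 20 s of the 48 s allowed.

- **Final position:** the last wrist picture shows the tube lying in both V's. The pinpoint network puts its centre at (0.498, -0.0945) m, against a measured seat of (0.496, -0.093). That is about 2 mm off along the groove and 1 mm across.
- **Alignment:** the tube's axis measured about -0.18 rad, the same as the groove.
- **Setting down:** the tool force rose to about 13 N at contact, well under the 60 N limit. It was near zero after release.
- **Other things:** nothing I moved went near the other tube, the petri dish, the ring lifter or the core ring. I did not measure them again at the end.
- **Disagreements:** the top camera read the seat's y position about 7 mm off from the wrist camera. I trusted the wrist camera, and the final picture bore that out. With the tube held over the cradle, the top camera found neither the tube nor the cradle.

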